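# Crank the spoon tray up to its landing shelf

## Robot

A 6-joint arm with a two-finger parallel gripper is mounted at the origin on the work surface. World frame = base frame: x ahead of the robot, y to its left, z up, the work surface at z = 0. Lengths are in m, angles in rad, forces in N, time in s.
With the tool pointing down it reaches from about 0.3 to 0.875 m from the base axis. Payload 6.4 kg.
Tool frame: the origin (TCP) lies between the finger pads; the fingertips stand 8 mm ahead of it and the grasp point (between the pads) lies 11 mm behind it; z points along the fingers, y is the direction in which the jaws open and shut (so a half turn about z gives the same grasp; the last joint's range is limited). The gripper opens to 85 mm and grips with 20 to 120 N. Pads are 22 mm wide; open, the fingers measure 114 mm over their backs; the gripper's body (76 mm by 85 mm) begins 54 mm behind the grasp point. The pads swing forward as they close: fully open they stand 13 mm farther back than shut.
Start: joints at [-1.38, 0.181, 1.607, -0, 1.354, -0.206], TCP at [0.222, -0.53, 0.239] pointing down, gripper open.
Joint ranges: [-2.99, 2.99], [-0.89, 2.07], [0.3, 2.58], [-1.14, 4.28], [0, 2.63], [-3.12, 3.12]. Speed limits (rad/s): [2.57, 2.57, 3.01, 3.14, 3.14, 3.14].

## Interface

Orientations are given as a unit quaternion [w, x, y, z].
In Python, from bench import monitor, viewer, workorder, spotter gives the robot as it stands. The module is installed in compiled form; this text tells all that it offers.
- The arm moves only by the tool move_arm, never from a script. Its argument "motion" is a list of rows, each a list of 3 entries, a list of its own where there are three numbers: the shift along the tool's x, y, z in units of 60 mm (1.0 is 60 mm), then the turn, a rotation vector about the tool's x, y, z in units of 8 degrees (1.0 is 8 degrees), then the opening in per cent of the stroke, from 0 (shut) to 100 (fully open). In form: [[[dx, dy, dz], [rx, ry, rz], grip], ...]. A call has 1 to 10 rows; each row is the pose to reach, as a shift and turn from the pose commanded when the call began, along the tool's axes at that moment; what a row does not reach only later rows make up. A row lasts 1/8 s, in which the tool goes at most 62.5 mm and 10.7 degrees, less where a joint would pass 70% of its speed; a pose out of reach is approached as far as the arm can. A call with a gripper value outside its range is refused whole. The fingers move at their own pace and stop on an object; the grip force is fixed at half the most. Time passes only in rows, so rows that repeat a pose let the fingers close. It gives the time, the measured TCP pose, the force and the opening at its end, in the units of the state.
- monitor.get_obs(): the state, without advancing time (a new reading comes with each control period).
- viewer.camera(name): name is "scene" or "top" or "wrist"; returns the picture (384x512x3 uint8, blue, green, red); there is no depth.
- viewer.calibration(name): a dict with "fovy" (degrees; the focal length in pixels is half the picture's height over the tangent of half this angle, whatever the lens; pixels are square), "cx", "cy" (the principal point, pixels), "extrinsics" (4x4, takes a point from camera to world coordinates). Camera axes: x right, y down, z forward; pixel columns grow to the right and rows downward; lengths in m; the calibration is good to about 2 mm. A picture is of the moment at which its call begins: read the wrist's pose just before it. calibration takes no time and is no camera call; for the wrist camera it gives the pose at the moment of the call.
- workorder.hand_in(): hands the job in, once; it reports no verdict.
Trained networks look in the newest picture that a camera, given by its name, has taken for a name from the list of things; names that differ only in an ending like _2 or _b are one class to them, and where a whole thing is asked for, a point or a joint stands for the part that bears it (a point fixed in the world has none). Each returns a list of dicts, best first, with "score" (0 to 1); they miss things now and then, are a little off and sometimes report something else, mostly with a low value. They report only what shows in the picture. A call takes as long as a camera call. They do not tell look-alikes from the thing itself.
- spotter.search_frame(camera, name): "centre" ([column, row] as shares, 0 to 1, of the picture: columns of its width, rows of its height, amid what is visible of it).
- spotter.outline_of(camera, name): "region" (384x512 bool, what is visible of it) and "centre" ([column, row] as shares, 0 to 1, of the picture: columns of its width, rows of its height, amid what is visible of it).
The state is a dict: "time_s": time; "q": joint angles; "dq": joint speeds; "joint_efforts": joint torques, N m; "eef_pos": TCP position; "eef_rot": TCP orientation; "wrist_force": force on the tool from outside, world axes, zero at the start; "torque": the same for the moment, N m; "opening": opening from 0.0 (shut) to 1.0 (fully open).
Only numpy, scipy, OpenCV 4.12 (cv2) and the standard library are available. Lean on these libraries where they do the work, as an engineer would, in place of code of your own. Each camera call takes 0.05 s, during which the arm holds its last target. There are 200 camera calls.

## Task

In the canteen kitchen, raise the spoon tray: take the red knob of its crank and turn the crank clockwise (seen from above) through several full turns, until the metal plate under the tray is level with the white landing shelf just behind it. Keep the crank seated on its square shaft all the while, let go of it at the end, and leave the crank with the blue knob as it is.

Things in the scene. Friction and masses are not known exactly. Their poses are not given: they have to be found in the camera images.
- red_crank: Loose steel crank on a 16 mm upright square shaft end atop a round pillar, held only by its weight (0.4 kg); 30 mm of lift takes it off. Origin: shaft axis, underside of the 38 mm hub, 130 mm above the counter; z up, x along the 20 mm wide arm to the knob. Arm and hub top out 30 mm above it, shaft end 32. Any start angle. Clockwise from above raises the tray 20 mm a turn; stays where left.
- red_knob (a point): Middle of the crank's red knob, the thing to hold: an upright cylinder 28 mm in diameter, 50 mm tall, from 31 to 81 mm above the crank's origin (this point 58), 60 mm from the shaft axis. It spins freely on the arm, so a gripper holding it from above can keep its own yaw while going round the 60 mm circle. Turning takes about 2 to 3 N at the knob, after a few degrees of play.
- red_plate_edge (a point): Top of the aluminium lift plate under the wooden spoon tray (130 x 136 mm, walls 34 mm above the plate), at the middle of the plate's rear edge, 215 mm from the shaft axis, away from the robot. Starts 40 mm above the counter and goes straight up as the crank turns clockwise; can rise 80 mm.
- red_landing_edge (a point): Top of the fixed white landing shelf (70 x 140 mm), at the middle of the edge that faces the lift plate, 8 mm behind the plate's rear edge. Its height is set anywhere from 85 to 100 mm above the counter, so about 2.2 to 3 turns are needed.
- blue_knob (a point): Middle of the blue knob, the same size as the red one, on the crank of the other, otherwise like, lift, which carries the forks. To be left alone. It stands 188 mm above the counter.
Things that resemble listed ones, but are neither listed nor needed, are in the scene too. What is shaped like the red_crank but purple is not meant.

How it is judged:
By the outcome, as a careful person would: the job done as asked, in the order asked, and still so for the second after the job is handed in, with the robot touching nothing.
It also fails if it takes over 64 s, if anything falls off the work surface, if the arm or the gripper's body presses on something with over 40 N, if the wrist force passes 120 N, or if a joint passes its speed limit or range.

## Working session

There is one attempt and no reset: what is moved stays moved. The work goes in short steps, Python scripts to look and compute and a tool call to move; the robot and the scene stay as the last step left them, time stands still between calls to the robot, and variables do not carry over. Pictures are saved under pics/ and viewed, about 8 in all and at most 12, crops included, and the job is handed in when it is done.

Besides the shell and the picture viewer there is one more tool, called after "Request:" in YAML: its name, and indented under it one key for each argument. move_arm: Moves the arm, as the interface text tells. Its arguments: {"type":"object","properties":{"motion":{"type":"array","items":{"type":"array"}}},"required":["motion"]}

```bash
mkdir -p pics; cat > h.py <<'E'
import numpy as np, cv2
from bench import monitor, viewer, workorder, spotter
def shot(n,f): 
    im=viewer.camera(n); cv2.imwrite('pics/'+f,im); return im
def K(n):
    c=viewer.calibration(n); return 192/np.tan(np.radians(c['fovy'])/2),c['cx'],c['cy'],np.array(c['extrinsics'])
def atz(n,u,v,z):
    f,cx,cy,T=K(n); d=T[:3,:3]@[(u-cx)/f,(v-cy)/f,1]; o=T[:3,3]; return o+d*(z-o[2])/d[2]
def proj(n,p):
    f,cx,cy,T=K(n); q=T[:3,:3].T@(np.array(p)-T[:3,3]); return f*q[0]/q[2]+cx,f*q[1]/q[2]+cy
E
python3 - <<'E'
from h import *
a=shot('scene','s0.png'); b=shot('top','t0.png')
for n in ('scene','top'):
    print(n,K(n))
    for k,z in (('red_knob',.188),('blue_knob',.188),('red_plate_edge',.04),('red_landing_edge',.092),('red_crank',.15)):
        for r in spotter.search_frame(n,k)[:3]:
            u,v=r['centre'][0]*512,r['centre'][1]*384
            print(n,k,round(r['score'],2),round(u),round(v),atz(n,u,v,z).round(3))
print(monitor.get_obs())
cv2.imwrite('pics/st0.png',np.hstack([a,b])[:, :] if 0 else cv2.resize(np.vstack([a,b]),(512,600) if 0 else (512,768)))
E
```

```text
scene (np.float64(451.7259733825645), 261.09277325377184, 202.85394676650824, array([[ 0.43967503,  0.78057156, -0.44429035,  1.05779929],
       [ 0.89806789, -0.37511033,  0.22970918, -0.17534368],
       [ 0.01264655, -0.50000028, -0.8659329 ,  1.09725276],
       [ 0.        ,  0.        ,  0.        ,  1.        ]]))
scene red_knob 0.96 287 164 [0.521 0.17  0.188]
scene red_knob 0.9 219 228 [ 0.609 -0.047  0.188]
scene red_knob 0.89 257 280 [ 0.758 -0.025  0.188]
scene blue_knob 0.82 151 247 [ 0.587 -0.201  0.188]
scene red_plate_edge 0.95 305 224 [0.624 0.181 0.04 ]
scene red_landing_edge 0.92 336 259 [0.759 0.186 0.092]
scene red_crank 0.98 221 230 [ 0.596 -0.04   0.15 ]
scene red_crank 0.87 336 168 [0.561 0.293 0.15 ]
scene red_crank 0.79 286 168 [0.506 0.179 0.15 ]
top (np.float64(353.04208824112345), 257.0239609871276, 181.64364436315427, array([[ 0.01742074, -0.99337929,  0.11355222,  0.47639243],
       [-0.99983008, -0.01799229, -0.00401038,  0.06749435],
       [ 0.0060269 , -0.11346306, -0.99352394,  1.03900303],
       [ 0.        ,  0.        ,  0.        ,  1.      
[... 457 characters left out ...]
87 154 217 [0.484 0.321 0.15 ]
{'time_s': 0.6, 'q': array([-1.38029261e+00,  1.80807799e-01,  1.60697879e+00, -1.17555462e-05,
        1.35379859e+00, -2.06300468e-01]), 'dq': array([-0.00012068,  0.00089034,  0.00052937,  0.00030369,  0.00101611,
       -0.00139626]), 'joint_efforts': array([-2.69179009e-04, -4.44598567e+01, -3.51518941e+01, -2.32079701e-04,
        8.29130877e-04, -1.57172059e-05]), 'eef_pos': array([ 0.22223899, -0.53034147,  0.23929433]), 'eef_rot': array([ 3.68898257e-06,  9.80382532e-01,  1.97104265e-01, -5.76925028e-06]), 'wrist_force': array([ 0.62377949,  0.13170981, -0.50799683]), 'torque': array([0.02775699, 0.01835357, 0.0016925 ]), 'opening': 0.9995776953000867}
```

View pics/s0.png

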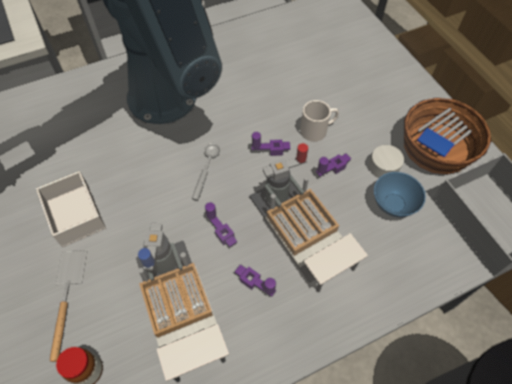

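View pics/t0.png

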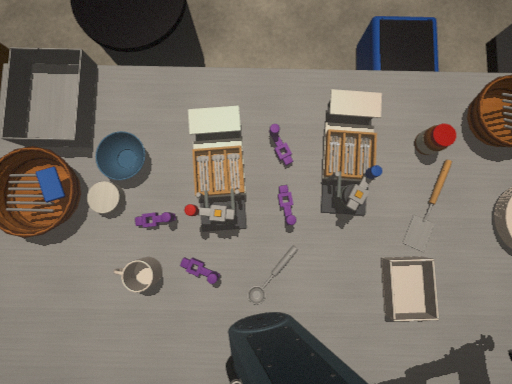

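```bash
python3 - <<'E'
from h import *
from scipy.ndimage import label
a=cv2.imread('pics/s0.png').astype(int); b=cv2.imread('pics/t0.png').astype(int)
for n,im,(u0,u1,v0,v1) in (('scene',a,(285,320,135,170)),('top',b,(180,205,200,222))):
    m=(im[...,2]>110)&(im[...,1]<70)&(im[...,0]<70); r=np.zeros_like(m); r[v0:v1,u0:u1]=m[v0:v1,u0:u1]
    v,u=np.nonzero(r); print(n,len(u),u.mean(),v.mean(),u.min(),u.max(),v.min(),v.max(),atz(n,u.mean(),v.mean(),.205 if n=='top' else .195))
    
print(atz('top',218,213,.162),atz('scene',279,167,.162))
x=cv2.resize(b[95:240,180:270].astype('uint8'),None,fx=4,fy=4,interpolation=2)
y=cv2.resize(a[130:290,240:375].astype('uint8'),None,fx=3,fy=3,interpolation=2)
c=np.zeros((580,780,3),'uint8'); c[:x.shape[0],:360]=x; c[:y.shape[0],370:370+y.shape[1]]=y
cv2.imwrite('pics/c0.png',c)
for n in ('scene','top'):
  for r in spotter.search_frame(n,'red_landing_edge')+spotter.search_frame(n,'red_plate_edge'): print(r['centre'][0]*512,r['centre'][1]*384,r['score'])
E
```

```text
scene 62 302.43548387096774 148.48387096774192 298 306 145 152 [0.49935372 0.2250437  0.195     ]
top 99 189.93939393939394 209.58585858585857 185 195 205 215 [0.50266688 0.22085153 0.205     ]
[0.4968245  0.15910896 0.162     ] [0.50415917 0.15887199 0.162     ]
336.2816 258.5088 0.92
304.896 224.2176 0.95
215.7056 118.1952 0.63
218.2144 164.6976 0.87
```

View pics/c0.png

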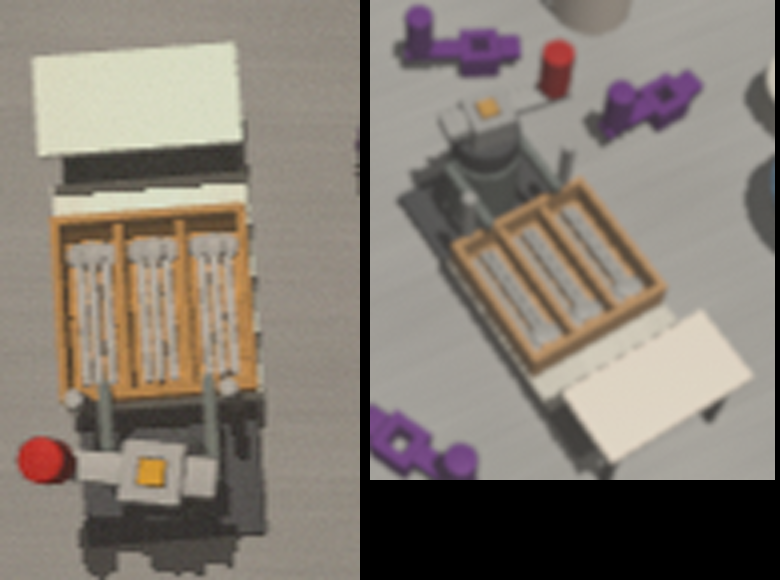

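Request:
move_arm:
  motion:
    - [[0.5,-0.5,-1],[0,0,0.3],100]
    - [[9.1,-9.75,-2],[0,0,2.84],100]
    - [[9.1,-9.75,-2],[0,0,2.84],100]
    - [[9.1,-9.75,-2],[0,0,2.84],100]
    - [[9.1,-9.75,-2],[0,0,2.84],100]
    - [[9.1,-9.75,-2],[0,0,2.84],100]
    - [[9.1,-9.75,-2],[0,0,2.84],100]
    - [[9.1,-9.75,-2],[0,0,2.84],100]
    - [[9.1,-9.75,-2],[0,0,2.84],100]
    - [[9.1,-9.75,-2],[0,0,2.84],100]

```text
time_s: 2.05
eef_pos: [0.4297, 0.0309, 0.3416]
eef_rot: [0.0, 1.0, 0.0, 0.001]
wrist_force: [0.9, -0.3, -0.6]
opening: 1.005
```

Request:
move_arm:
  motion:
    - [[0.6,-1.2,0],[0,0,0],100]
    - [[1.0,-2.2,0],[0,0,0],100]
    - [[1.0,-2.5,0],[0,0,0],100]
    - [[1.0,-2.5,0],[0,0,0],100]
    - [[1.0,-2.5,0],[0,0,0],100]

```text
time_s: 2.68
eef_pos: [0.4891, 0.1785, 0.3408]
eef_rot: [0.0, 1.0, 0.0, -0.0]
wrist_force: [0.5, -0.8, 0.4]
opening: 1.003
```

```bash
python3 - <<'E'
from h import *
o=monitor.get_obs(); print(o['eef_pos'],o['eef_rot'],o['q'])
im=shot('wrist','w0.png'); print(K('wrist'))
for k in ('red_knob','red_crank','red_plate_edge','red_landing_edge'):
    for r in spotter.search_frame('wrist',k)[:3]:
        u,v=r['centre'][0]*512,r['centre'][1]*384
        print(k,round(r['score'],2),round(u),round(v),atz('wrist',u,v,.188)[:2].round(3))
m=(im[...,2]>110)&(im[...,1]<70)&(im[...,0]<70); v,u=np.nonzero(m); print(u.mean(),v.mean(),len(u),atz('wrist',u.mean(),v.mean(),.2))
E
```

```text
[0.48907226 0.17846887 0.34076563] [ 2.42434012e-04  9.99999913e-01  2.89942646e-04 -1.78907446e-04] [ 1.21920281e-01 -1.05462545e-02  1.60941966e+00 -4.38039560e-04
  1.54313325e+00  1.69214893e+00]
(np.float64(280.98108989160664), 255.66901463539818, 194.2698877515942, array([[-6.56981387e-04, -9.47364046e-01, -3.20157668e-01,
         5.71380180e-01],
       [-9.99998934e-01,  1.03997757e-03, -1.02529694e-03,
         1.78223620e-01],
       [ 1.30428625e-03,  3.20156653e-01, -9.47363719e-01,
         4.75486934e-01],
       [ 0.00000000e+00,  0.00000000e+00,  0.00000000e+00,
         1.00000000e+00]]))
red_knob 0.81 384 126 [0.546 0.049]
red_knob 0.78 234 233 [0.428 0.202]
red_knob 0.68 389 20 [0.638 0.058]
red_crank 0.96 145 159 [0.514 0.292]
red_crank 0.92 385 127 [0.545 0.048]
red_crank 0.9 392 25 [0.635 0.055]
red_plate_edge 0.82 260 56 [0.61  0.174]
211.95527728085867 172.83542039355993 559 [0.50140792 0.22191865 0.2       ]
```

View pics/w0.png

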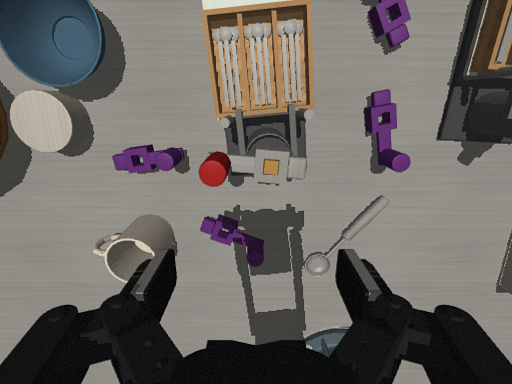

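```bash
python3 - <<'E'
from h import *
im=cv2.imread('pics/w0.png').astype(int)
b,g,r=im[...,0],im[...,1],im[...,2]
m=(r>180)&(g>110)&(b<70); m[:150]=0;m[190:]=0
v,u=np.nonzero(m); print(len(u),u.mean(),v.mean(),atz('wrist',u.mean(),v.mean(),.162))
m=(r>110)&(g<70)&(b<70);v,u=np.nonzero(m);print(u.min(),u.max(),v.min(),v.max(),r[m].max())
m=(r>190)&(g<70)&(b<70);v,u=np.nonzero(m);print(len(u),u.mean(),v.mean(),atz('wrist',u.mean(),v.mean(),.211))
for z in(.161,.186,.211):
  print(proj('wrist',(.501,.2215,z)))
for p in ((218,213),):
  pass
im=cv2.imread('pics/t0.png').astype(int);b,g,r=im[...,0],im[...,1],im[...,2]
m=(r>180)&(g>110)&(b<90);m[:205]=0;m[220:]=0;m[:,:210]=0;m[:,226:]=0
v,u=np.nonzero(m);print(len(u),u.mean(),v.mean(),atz('top',u.mean(),v.mean(),.162))
E
```

```text
0 nan nan [nan nan nan]
199 225 160 185 195
2 216.5 162.0 [0.51486747 0.2152656  0.211     ]
(np.float64(217.34418331038034), np.float64(164.7332659958677))
(np.float64(214.3105010573221), np.float64(169.9349502338528))
(np.float64(210.7511573124827), np.float64(176.0379566500447))
33 217.0909090909091 212.42424242424244 [0.49820375 0.16139876 0.162     ]<stdin>:5: RuntimeWarning: Mean of empty slice.
  ret = ret.dtype.type(ret / rcount)
```

Request:
move_arm:
  motion:
    - [[0.2,-0.7,0.2],[0,0,0],100]
    - [[0.2,-0.71,1.0],[0,0,0],100]
    - [[0.2,-0.71,1.8],[0,0,0],100]
    - [[0.2,-0.71,2.4],[0,0,0],100]
    - [[0.2,-0.71,2.7],[0,0,0],100]
    - [[0.2,-0.71,2.7],[0,0,0],100]

```text
time_s: 3.68
eef_pos: [0.5009, 0.221, 0.1782]
eef_rot: [0.0, 1.0, -0.0, -0.001]
wrist_force: [0.6, -0.3, 0.6]
opening: 0.997
```

```bash
python3 - <<'E'
from h import *
o=monitor.get_obs(); print(o['eef_pos'],o['wrist_force'])
im=shot('wrist','w1.png')
E
```

```text
[0.5008902  0.22096904 0.17824946] [ 0.62773195 -0.28743486  0.63025121]
```

View pics/w1.png

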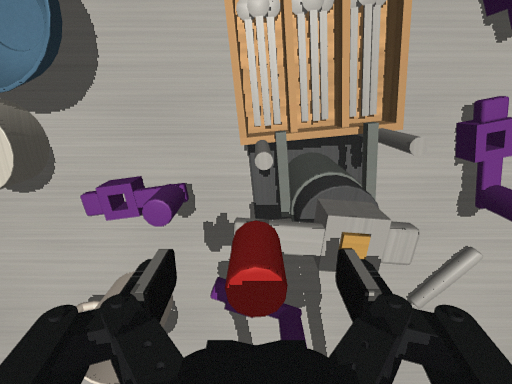

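Request:
move_arm:
  motion:
    - [[0,0,0],[0,0,0],0]
    - [[0,0,0],[0,0,0],0]
    - [[0,0,0],[0,0,0],0]
    - [[0,0,0],[0,0,0],0]
    - [[0,0,0],[0,0,0],0]
    - [[0,0,0],[0,0,0],0]

```text
time_s: 4.47
eef_pos: [0.5017, 0.2216, 0.1796]
eef_rot: [-0.0, 1.0, 0.0, 0.001]
wrist_force: [-0.6, 0.1, 6.0]
opening: 0.315
```

```bash
python3 - <<'E'
from h import *
o=monitor.get_obs(); print(o['eef_pos'],o['wrist_force'],o['opening'])
im=shot('wrist','w2.png').astype(int)
b,g,r=im[...,0],im[...,1],im[...,2]
m=(r>150)&(g>90)&(b<90)&(r-b>80);m[:215]=0;m[270:]=0;m[:,:330]=0;m[:,385:]=0
v,u=np.nonzero(m); print(len(u),u.mean(),v.mean(),u.min(),u.max(),v.min(),v.max(),atz('wrist',u.mean(),v.mean(),.162))
# way points, units, from theta0
s=np.array([.4985,.1605])
E
```

```text
[0.50168847 0.22158333 0.17956353] [-0.6213826   0.14301014  5.96716982] 0.3150030657478776
578 354.60726643598616 247.0363321799308 340 369 236 259 [0.49851634 0.16122043 0.162     ]
```

Request:
move_arm:
  motion:
    - [[0.307,0.062,0],[0,0,0],0]
    - [[0.579,0.215,0],[0,0,0],0]
    - [[0.791,0.446,0],[0,0,0],0]
    - [[0.921,0.73,0],[0,0,0],0]
    - [[0.957,1.041,0],[0,0,0],0]

```text
time_s: 5.15
eef_pos: [0.5577, 0.16, 0.1792]
eef_rot: [-0.001, 1.0, 0.0, -0.001]
wrist_force: [-8.3, 5.9, 7.9]
opening: 0.313
```

```bash
python3 - <<'E'
from h import *
o=monitor.get_obs(); print(o['eef_pos'],o['wrist_force'],o['opening'],o['eef_rot'])
shot('wrist','w3.png'); shot('scene','s3.png'); s=cv2.imread('pics/s3.png'); w=cv2.imread('pics/w3.png')
c=np.hstack([cv2.resize(s[110:300,220:400],None,fx=2,fy=2),cv2.resize(w,None,fx=.8,fy=.8)[:307] if 0 else cv2.copyMakeBorder(cv2.resize(w,(430,322)),0,58,0,0,0)])
cv2.imwrite('pics/c3.png',c)
E
```

```text
[0.55772621 0.15997239 0.17915159] [-8.31667488  5.93249238  7.87584928] 0.31264668137582563 [-1.27753643e-03  9.99998063e-01  3.48285263e-04 -1.45626990e-03]
```

View pics/c3.png

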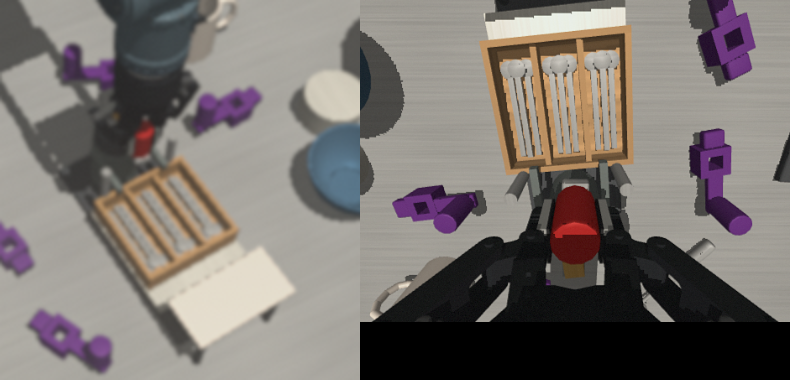

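Request:
move_arm:
  motion:
    - [[-0.062,0.307,0],[0,0,0],0]
    - [[-0.215,0.579,0],[0,0,0],0]
    - [[-0.446,0.791,0],[0,0,0],0]
    - [[-0.73,0.921,0],[0,0,0],0]
    - [[-1.041,0.957,0],[0,0,0],0]
    - [[-1.348,0.895,0],[0,0,0],0]
    - [[-1.62,0.742,0],[0,0,0],0]
    - [[-1.832,0.511,0],[0,0,0],0]
    - [[-1.962,0.227,0],[0,0,0],0]
    - [[-1.998,-0.084,0],[0,0,0],0]

```text
time_s: 6.5
eef_pos: [0.4368, 0.1631, 0.1798]
eef_rot: [0.002, 1.0, 0.0, -0.002]
wrist_force: [-7.9, -4.2, 12.7]
opening: 0.313
```

Request:
move_arm:
  motion:
    - [[0.052,-0.307,-0.01],[0,0,0],0]
    - [[0.205,-0.579,-0.01],[0,0,0],0]
    - [[0.436,-0.791,-0.01],[0,0,0],0]
    - [[0.72,-0.921,-0.01],[0,0,0],0]
    - [[1.031,-0.957,-0.01],[0,0,0],0]
    - [[1.338,-0.895,-0.01],[0,0,0],0]
    - [[1.61,-0.742,-0.01],[0,0,0],0]
    - [[1.822,-0.511,-0.01],[0,0,0],0]
    - [[1.952,-0.227,-0.01],[0,0,0],0]
    - [[1.988,0.084,-0.01],[0,0,0],0]

```text
time_s: 7.75
eef_pos: [0.5574, 0.1599, 0.1795]
eef_rot: [-0.001, 1.0, 0.0, -0.001]
wrist_force: [-6.4, 5.9, 5.7]
opening: 0.315
```

Request:
move_arm:
  motion:
    - [[-0.062,0.307,0],[0,0,0],0]
    - [[-0.215,0.579,0],[0,0,0],0]
    - [[-0.446,0.791,0],[0,0,0],0]
    - [[-0.73,0.921,0],[0,0,0],0]
    - [[-1.041,0.957,0],[0,0,0],0]
    - [[-1.348,0.895,0],[0,0,0],0]
    - [[-1.62,0.742,0],[0,0,0],0]
    - [[-1.832,0.511,0],[0,0,0],0]
    - [[-1.962,0.227,0],[0,0,0],0]
    - [[-1.998,-0.084,0],[0,0,0],0]

```text
time_s: 9.0
eef_pos: [0.4367, 0.1633, 0.1799]
eef_rot: [0.001, 1.0, 0.0, -0.001]
wrist_force: [-0.8, -4.8, 7.4]
opening: 0.312
```

```bash
python3 - <<'E'
from h import *
o=monitor.get_obs(); print(o['eef_pos'],o['wrist_force'],o['opening'],o['eef_rot'])
t=shot('top','t4.png'); s=shot('scene','s4.png'); w=shot('wrist','w4.png')
up=lambda i,f:cv2.resize(i,None,fx=f,fy=f,interpolation=2)
c=np.zeros((600,800,3),'uint8')
x=up(s[180:300,240:380],2.5); y=up(t[95:205,180:255],2.7); z=w[0:250]
c[:x.shape[0],:x.shape[1]]=x; c[:y.shape[0],400:400+y.shape[1]]=y; c[305:305+250,:512]=z
cv2.imwrite('pics/c4.png',c)
for n in ('scene','top','wrist'):
  for k in ('red_landing_edge','red_plate_edge'):
    for r in spotter.search_frame(n,k)[:2]: print(n,k,round(r['centre'][0]*512,1),round(r['centre'][1]*384,1),r['score'])
E
```

```text
[0.43670338 0.16334596 0.17989137] [-0.80628927 -4.82754637  7.35456755] 0.31208211090893234 [ 1.37019676e-03  9.99998409e-01  1.10900010e-04 -1.13687340e-03]
scene red_plate_edge 305.1 221.4 0.87
top red_plate_edge 216.7 163.6 0.56
wrist red_plate_edge 244.8 24.6 0.95
```

View pics/c4.png

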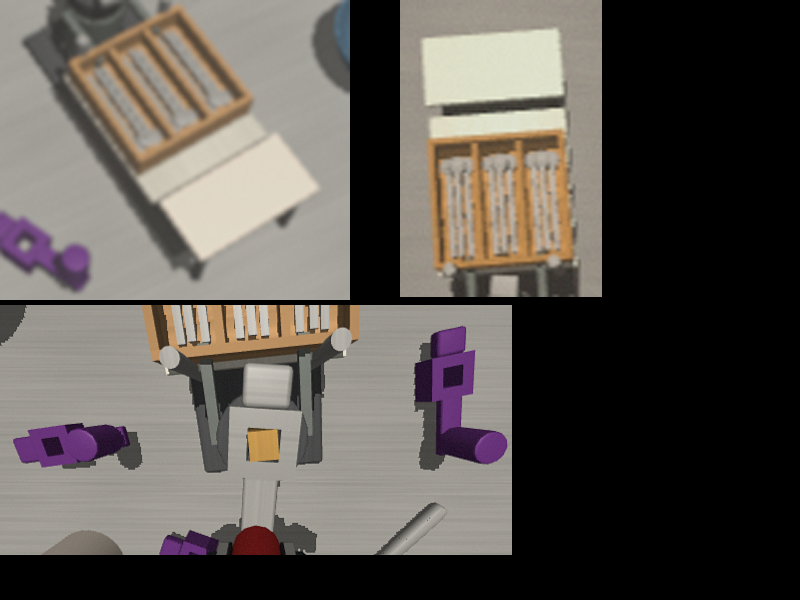

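Request:
move_arm:
  motion:
    - [[0.062,-0.307,0],[0,0,0],0]
    - [[0.215,-0.579,0],[0,0,0],0]
    - [[0.446,-0.791,0],[0,0,0],0]
    - [[0.73,-0.921,0],[0,0,0],0]
    - [[1.041,-0.957,0],[0,0,0],0]
    - [[1.348,-0.895,0],[0,0,0],0]
    - [[1.62,-0.742,0],[0,0,0],0]
    - [[1.832,-0.511,0],[0,0,0],0]
    - [[1.962,-0.227,0],[0,0,0],0]
    - [[1.998,0.084,0],[0,0,0],0]

```text
time_s: 10.7
eef_pos: [0.5574, 0.1599, 0.1795]
eef_rot: [-0.001, 1.0, 0.0, -0.001]
wrist_force: [-5.9, 5.0, 6.1]
opening: 0.316
```

Request:
move_arm:
  motion:
    - [[0,0,0],[0,0,0],50]
    - [[0,0,0],[0,0,0],80]
    - [[0,0,0],[0,0,0],80]
    - [[0,0,-0.6],[0,0,0],80]
    - [[0,0,-1.4],[0,0,0],80]
    - [[0,0,-1.8],[0,0,0],80]
    - [[0.5,0,-1.8],[0,0,0],80]
    - [[1.0,0,-1.8],[0,0,0],80]
    - [[1.0,0,-1.8],[0,0,0],80]
    - [[1.0,0,-1.8],[0,0,0],80]

```text
time_s: 11.95
eef_pos: [0.6174, 0.1594, 0.2869]
eef_rot: [0.0, 1.0, 0.0, -0.001]
wrist_force: [-0.3, 0.4, -0.3]
opening: 0.801
```

```bash
python3 - <<'E'
from h import *
o=monitor.get_obs(); print(o['eef_pos'],o['wrist_force'],o['opening'],o['time_s'])
T=K('wrist'); print(T); np.save('Ta.npy',T[3]); shot('wrist','w5.png')
for k in ('red_landing_edge','red_plate_edge'):
    for r in spotter.search_frame('wrist',k)[:2]: print(k,round(r['centre'][0]*512,1),round(r['centre'][1]*384,1),r['score'])
E
```

```text
[0.6174211  0.15939019 0.28694699] [-0.31940173  0.44732836 -0.2755908 ] 0.8005507560527425 11.95
(np.float64(280.98108989160664), 255.66901463539818, 194.2698877515942, array([[ 5.19840363e-04, -9.46950330e-01, -3.21379529e-01,
         6.99820183e-01],
       [-9.99999423e-01, -1.90306006e-04, -1.05678706e-03,
         1.59635614e-01],
       [ 9.39564403e-04,  3.21379893e-01, -9.46949883e-01,
         4.21410517e-01],
       [ 0.00000000e+00,  0.00000000e+00,  0.00000000e+00,
         1.00000000e+00]]))
red_landing_edge 231.4 41.3 0.79
red_plate_edge 244.6 155.5 0.88
```

View pics/w5.png

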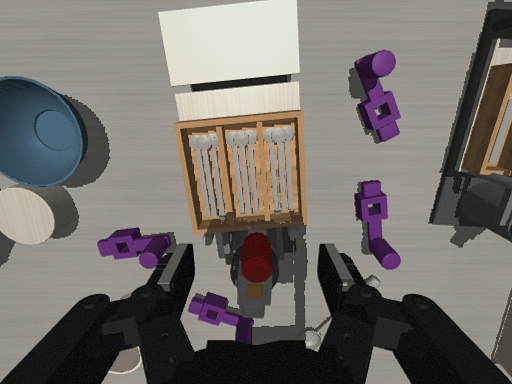

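Request:
move_arm:
  motion:
    - [[0.5,0,0],[0,0,0],80]
    - [[1.2,0,0],[0,0,0],80]
    - [[1.8,0,0],[0,0,0],80]
    - [[2.0,0,0],[0,0,0],80]
    - [[2.0,0,0],[0,0,0],80]
    - [[2.0,0,0],[0,0,0],80]

```text
time_s: 12.85
eef_pos: [0.7374, 0.1593, 0.2877]
eef_rot: [-0.0, 1.0, 0.0, -0.0]
wrist_force: [-0.1, 1.1, -0.5]
opening: 0.799
```

```bash
python3 - <<'E'
from h import *
T=K('wrist'); np.save('Tb.npy',T[3]); print(monitor.get_obs()['eef_pos']); w=shot('wrist','w6.png'); a=cv2.imread('pics/w5.png')
c=np.vstack([cv2.resize(a[60:135,150:320],None,fx=4,fy=4,interpolation=2),cv2.resize(w[130:205,150:320],None,fx=4,fy=4,interpolation=2)])
cv2.imwrite('pics/c6.png',c)
E
```

```text
[0.73740533 0.15930218 0.28770215]
```

View pics/c6.png

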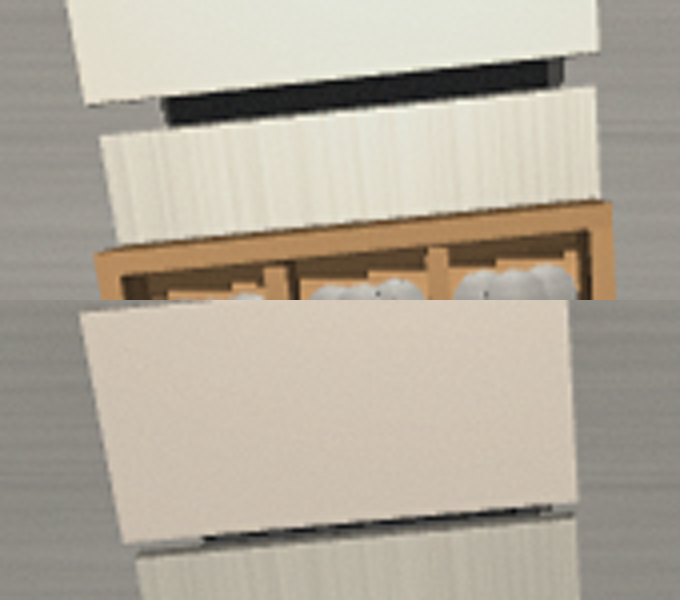

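```bash
cat > tri.py <<'E'
from h import *
f,cx,cy,_=K('wrist')
def tri(obs):
    A=[];B=[]
    for T,u,v in obs:
        d=T[:3,:3]@[(u-cx)/f,(v-cy)/f,1]; d/=np.linalg.norm(d); P=np.eye(3)-np.outer(d,d); A.append(P);B.append(P@T[:3,3])
    return np.linalg.solve(sum(A),sum(B))
E
python3 - <<'E'
from tri import *
Ta,Tb=np.load('Ta.npy'),np.load('Tb.npy')
fx=lambda c,o:(o[0]+(c[0]+.5)/4-.5,o[1]+(c[1]+.5)/4-.5)
oa,ob=(150,60),(150,130)
for n,a,b in (('landL',(86,104),(123,245)),('landR',(600,52),(579,201)),('plL',(100,135),(137,258)),('plR',(596,87),(577,214))):
    p=tri([(Ta,*fx(a,oa)),(Tb,*fx(b,ob))]); print(n,p.round(4))
a=cv2.imread('pics/w5.png',0).astype(int);b=cv2.imread('pics/w6.png',0).astype(int)
for u in (200,230,260,280): print(u,a[72:98,u],b[176:200,u])
E
```

```text
landL [0.7134 0.2512 0.0951]
landR [0.7267 0.112  0.0926]
plL [0.7057 0.2504 0.0848]
plR [0.7186 0.1107 0.0793]
200 [223 224 222 222 222 223 223 223 223 226 217  93  20  34  38  34  32  32
  64 155 228 222 221 219 218 217] [193 192 193 192 192 191 193 192 193 193 190 193 179 106 135  83 109 162
 179 178 176 176 179 177]
230 [225 226 224 224 225 224 228 219  76  26  34  30  36  35  32  65 162 227
 220 220 221 222 222 224 223 222] [191 193 194 191 191 191 190 194 192 183  99  62  75 109 153 186 182 180
 181 179 181 181 179 180]
260 [225 224 226 229 217  44  30  31  33  34  34  28  66 163 230 223 222 219
 219 221 219 220 219 218 219 217] [192 194 191 191 191 192 189 140  27  74  95 118 183 183 180 179 180 178
 179 177 178 177 177 176]
280 [225 228 217  44  27  31  35  32  26  28  62 160 228 221 220 220 219 218
 217 217 216 215 213 214 213 212] [190 192 192 194 199 180  58  69  87 119 181 176 174 175 175 173 175 173
 172 171 173 172 175 173]
```

```bash
cat >> tri.py <<'E'
def edge(obs,y=.18):  # obs: (T, us, vs) ; intersect view planes of the line with plane y
    N=[];B=[]
    for T,us,vs in obs:
        k,c=np.polyfit(us,vs,1)
        d=[T[:3,:3]@[(u-cx)/f,(k*u+c-cy)/f,1] for u in (200,280)]
        n=np.cross(*d); n/=np.linalg.norm(n); N.append(n);B.append(n@T[:3,3])
    N=np.array(N);B=np.array(B)-N[:,1]*y
    return np.linalg.lstsq(N[:,[0,2]],B,rcond=None)[0]
E
python3 - <<'E'
from tri import *
Ta,Tb=np.load('Ta.npy'),np.load('Tb.npy')
U=[200,230,260,280]
print('land',edge([(Ta,U,[82.74,79.66,76.53,74.53]),(Tb,U,[188.75,185.69,183.2,181.45])]))
print('plate',edge([(Ta,U,[90.69,87.64,84.63,82.66]),(Tb,U,[192.8,189.9,187.5,185.5])]))
E
```

```text
land [0.72023632 0.09338087]
plate [0.71247381 0.08554245]
```

Request:
move_arm:
  motion:
    - [[-1.0,0,0],[0,0,0],80]
    - [[-2.0,0,0],[0,0,0],80]
    - [[-2.8,0,0],[0,0,0],80]
    - [[-3.0,0,0],[0,0,0],80]
    - [[-3.0,0,0.4],[0,0,0],80]
    - [[-3.0,0,1.0],[0,0,0],80]
    - [[-3.0,0,1.5],[0,0,0],80]
    - [[-3.0,0,1.79],[0,0,0],80]
    - [[-3.0,0,1.79],[0,0,0],0]
    - [[-3.0,0,1.79],[0,0,0],0]

```text
time_s: 14.15
eef_pos: [0.5591, 0.1591, 0.1815]
eef_rot: [-0.0, 1.0, 0.0, 0.001]
wrist_force: [0.4, -0.7, 0.3]
opening: 0.384
```

Request:
move_arm:
  motion:
    - [[0,0,0],[0,0,0],0]
    - [[0,0,0],[0,0,0],0]
    - [[0,0,0],[0,0,0],0]
    - [[0,0,0],[0,0,0],0]

```text
time_s: 14.65
eef_pos: [0.5593, 0.1591, 0.1817]
eef_rot: [-0.0, 1.0, 0.0, 0.002]
wrist_force: [1.6, 0.4, 6.3]
opening: 0.31
```

Request:
move_arm:
  motion:
    - [[-0.062,0.307,0],[0,0,0],0]
    - [[-0.215,0.579,0],[0,0,0],0]
    - [[-0.446,0.791,0],[0,0,0],0]
    - [[-0.73,0.921,0],[0,0,0],0]
    - [[-1.041,0.957,0],[0,0,0],0]
    - [[-1.348,0.895,0],[0,0,0],0]
    - [[-1.62,0.742,0],[0,0,0],0]
    - [[-1.802,0.554,0],[0,0,0],0]
    - [[-1.802,0.554,0],[0,0,0],0]

```text
time_s: 15.78
eef_pos: [0.4504, 0.1259, 0.1817]
eef_rot: [0.0, 1.0, 0.0, 0.001]
wrist_force: [-1.9, -0.3, 8.8]
opening: 0.313
```

Request:
move_arm:
  motion:
    - [[0,0,0],[0,0,0],50]
    - [[0,0,0],[0,0,0],80]
    - [[0,0,0],[0,0,0],80]
    - [[0,0,-0.6],[0,0,0],80]
    - [[0,0,-1.4],[0,0,0],80]
    - [[0,0,-1.8],[0,0,0],80]
    - [[0.8,-0.2,-1.8],[0,0,0],80]
    - [[1.8,-0.4,-1.8],[0,0,0],80]
    - [[2.6,-0.5,-1.8],[0,0,0],80]
    - [[2.8,-0.55,-1.8],[0,0,0],80]

```text
time_s: 17.02
eef_pos: [0.6196, 0.1586, 0.2863]
eef_rot: [0.0, 1.0, -0.0, -0.001]
wrist_force: [-0.9, 0.5, 0.1]
opening: 0.802
```

Request:
move_arm:
  motion:
    - [[0,0,0],[0,0,0],80]
    - [[0,0,0],[0,0,0],80]

```text
time_s: 17.27
eef_pos: [0.6169, 0.1588, 0.2881]
eef_rot: [0.0, 1.0, 0.0, -0.0]
wrist_force: [-0.3, -0.3, -0.6]
opening: 0.797
```

```bash
python3 - <<'E'
from h import *
T=K('wrist'); np.save('Tc.npy',T[3]); print(monitor.get_obs()['eef_pos']); w=shot('wrist','w7.png')
E
```

```text
[0.6168751  0.15876907 0.28813402]
```

Request:
move_arm:
  motion:
    - [[0.5,0,0],[0,0,0],80]
    - [[1.2,0,0],[0,0,0],80]
    - [[1.8,0,0],[0,0,0],80]
    - [[2.0,0,0],[0,0,0],80]
    - [[2.0,0,0],[0,0,0],80]
    - [[2.0,0,0],[0,0,0],80]

```text
time_s: 18.08
eef_pos: [0.7371, 0.1589, 0.2886]
eef_rot: [-0.0, 1.0, 0.0, 0.0]
wrist_force: [-0.5, -0.5, -0.2]
opening: 0.802
```

```bash
python3 - <<'E'
from h import *
T=K('wrist'); np.save('Td.npy',T[3]); print(monitor.get_obs()['eef_pos']); w=shot('wrist','w8.png'); a=cv2.imread('pics/w7.png')
c=np.vstack([a[40:340:1,:],cv2.resize(w[130:205,150:320],None,fx=3,fy=3,interpolation=2)[:, :510] if 0 else cv2.copyMakeBorder(cv2.resize(w[130:205,150:320],None,fx=3,fy=3,interpolation=2),0,0,0,2,0)])
cv2.imwrite('pics/c8.png',c)
a=cv2.cvtColor(a,6).astype(int);b=cv2.cvtColor(w,6).astype(int)
for u in (200,230,260,280): print(u,a[72:100,u],b[176:200,u])
E
```

```text
[0.7371302  0.15893828 0.28864057]
200 [223 223 223 223 222 223 222 223 224 227 215  33  34  36  31  38  32  40
 128 227 216 218 218 217 217 219 218 218] [193 193 193 192 192 192 192 192 192 191 191 188 148  56 127 146 125  97
 133 181 178 177 175 176]
230 [226 224 225 225 225 226 226 186  32  31  32  33  37  32  38 134 233 226
 224 223 222 221 221 221 218 217 219 218] [192 195 195 194 193 192 192 194 195 183  35  69  72  75  99 123 189 185
 181 184 182 181 182 182]
260 [224 226 226 226 179  32  33  37  34  35  30  43 135 231 224 222 221 221
 222 221 221 220 220 221 219 218 218 218] [192 193 194 193 194 196 182  68  65  67  70  80 112 164 180 180 179 180
 179 181 182 177 178 178]
280 [225 227 174  22  32  34  35  34  30  41 130 230 222 220 221 219 219 219
 216 218 215 216 216 214 214 212 211 210] [192 193 193 197 184  99  63  68  68  83 105 149 178 175 175 175 175 174
 171 171 174 176 173 173]
```

View pics/c8.png

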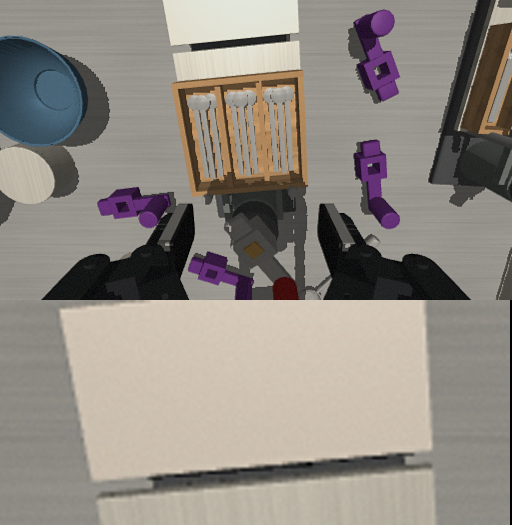

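```bash
python3 - <<'E'
from tri import *
Ta,Tb=np.load('Tc.npy'),np.load('Td.npy')
U=[200,230,260,280]
l=edge([(Ta,U,[82.49,79.4,76.37,74.32]),(Tb,U,[188.25,185.4,182.5,180.7])])
p=edge([(Ta,U,[90,86.96,83.95,82]),(Tb,U,[194.35,191.4,188.73,187.03])])
print(l,p,p-l)
p=edge([(Ta,U,[90,86.96,83.95,82]),(Tb,U,np.array([194.35,191.4,188.73,187.03])+.4)]);print(p-l)
E
```

```text
[0.72014935 0.0924651 ] [0.71243198 0.09312449] [-0.00771737  0.0006594 ]
[-0.00778275  0.00207783]
```

Request:
move_arm:
  motion:
    - [[0.4,0,0.2],[0,0,0],80]
    - [[0.9,0,0.8],[0,0,0],80]
    - [[1.1,0,1.3],[0,0,0],80]
    - [[1.1,0,1.5],[0,0,0],80]
    - [[1.1,0,1.5],[0,0,0],80]
    - [[1.1,0,1.5],[0,0,0],80]

```text
time_s: 18.88
eef_pos: [0.8044, 0.1591, 0.2009]
eef_rot: [-0.0, 1.0, 0.0, 0.002]
wrist_force: [1.3, -0.5, 0.5]
opening: 0.801
```

```bash
python3 - <<'E'
from tri import *
T=K('wrist')[3]; np.save('Te.npy',T); print(monitor.get_obs()['eef_pos']); w=shot('wrist','w9.png')
Tc=np.load('Tc.npy')
for z in (.085,.0925,.1): print(z,proj('wrist',(.72015,.18,z)),proj('wrist',(.7124,.18,z)))
cv2.imwrite('pics/c9.png',cv2.resize(w[200:330,130:330],None,fx=4,fy=4,interpolation=2))
b=cv2.cvtColor(w,6).astype(int)
for u in (200,230,260,280): print(u,b[255:300,u])
E
```

```text
[0.80436395 0.15912123 0.20091048]
0.085 (np.float64(235.44777904925982), np.float64(269.74837351289113)) (np.float64(235.61444669509956), np.float64(276.1622854257541))
0.0925 (np.float64(234.94566738664804), np.float64(273.9940180183987)) (np.float64(235.120786369625), np.float64(280.5310271256257))
0.1 (np.float64(234.4177170578516), np.float64(278.4581433903848)) (np.float64(234.6019457181647), np.float64(285.1226069481365))
200 [ 83  83  86  82  86  85  85  86  85  83  82  82  80 117 191 187 185 186
 187 186 186 182 133  36  86  98  93  97 125 174 170 170 170 171 172 175
 177 177 177 176 177 177 178 174 173]
230 [ 84  87  87  84  83  85  87  84  82  86  85  87  84  84  84  86  84  85
  88  80  35  47  68  71  67  70  77  81  81  79  80  82  81  78 116 176
  75  77  81  80  82  79  77  78  77]
260 [83 87 83 84 85 83 83 83 87 87 86 83 84 84 88 85 85 69 27 53 67 68 66 66
 79 76 78 77 76 77 77 77 81 79 76 78 81 79 77 76 79 76 76 77 79]
280 [85 82 85 85 85 84 85 84 85 86 86 82 84 84 86 82 38 45 67 64 67 65 72 76
 75 74 75 74 79 74 76 76 76 75 77 78 75 77 76 78 77 78 79 77 81]
```

View pics/c9.png

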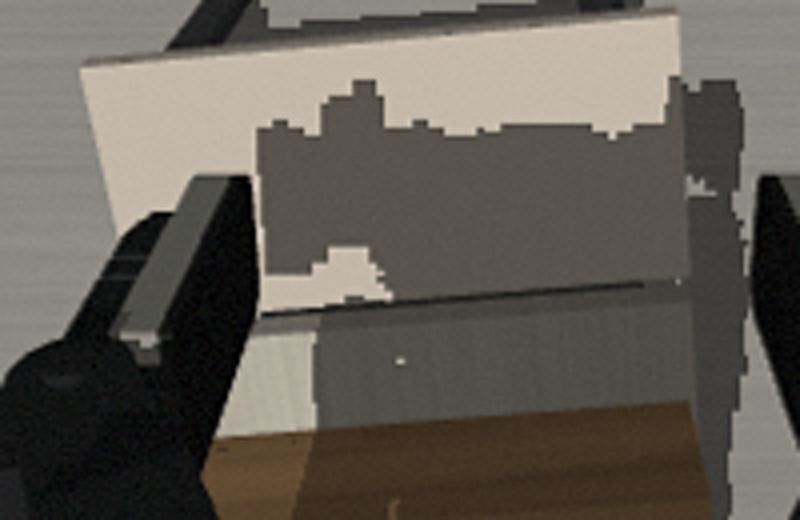

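```bash
python3 - <<'E'
from tri import *
Tc,Td,Te=[np.load(f'T{k}.npy') for k in 'cde']
U=[200,230,260,280]
L=[(Tc,U,[82.49,79.4,76.37,74.32]),(Td,U,[188.25,185.4,182.5,180.7]),(Te,U,[277.24,274.44,272.2,270.5])]
P=[(Tc,U,[90,86.96,83.95,82]),(Td,U,[194.35,191.4,188.73,187.03]),(Te,U,[283.2,280.7,278.45,276.8])]
for s in ((0,2),(0,1,2)):
    l=edge([L[i] for i in s]);p=edge([P[i] for i in s]);print(l,p,p-l)
E
```

```text
[0.72011194 0.09300392] [0.71246206 0.09247178] [-0.00764987 -0.00053214]
[0.72017346 0.09297402] [0.71238878 0.09250963] [-0.00778467 -0.00046439]
```

Request:
move_arm:
  motion:
    - [[0,0,-1.0],[0,0,0],80]
    - [[0,0,-2.0],[0,0,0],80]
    - [[-0.5,0,-2.0],[0,0,0],80]
    - [[-0.5,0,-2.0],[0,0,0],80]
    - [[-0.5,0,-2.0],[0,0,0],80]

```text
time_s: 19.55
eef_pos: [0.7741, 0.1588, 0.3189]
eef_rot: [0.0, 1.0, 0.0, 0.001]
wrist_force: [-0.1, 0.4, -0.8]
opening: 0.799
```

```bash
python3 - <<'E'
from h import *
o=monitor.get_obs(); print(o['eef_pos'],o['wrist_force'],o['time_s'])
print(workorder.hand_in())
E
```

```text
[0.77410949 0.15883136 0.31885725] [-0.12039375  0.37430425 -0.84515168] 19.55
the job is handed in; nothing more can be done
None
```

The spoon tray is raised and the job is handed in, at 19.6 s of the 64 s allowed. I gripped the red knob from above and turned the crank clockwise about 2.64 turns. I let go once at 2.25 turns to measure, then made the last 0.39 turn, released the knob and backed off.

- **Level:** three wrist views after the last turn put the plate edge at about 92.5 mm and the landing edge at about 93.0 mm. The two view pairs disagreed slightly: one put the plate 0.7 mm above the landing, the other 0.5 mm below. I take it as level to within about 1 mm.
- **Crank:** in the picture taken after release, the shaft end still shows through the hub. The arm pressed lightly down on the crank whenever I read the force.
- **Forces:** the readings at the end of each move were below about 16 N. The arm was touching nothing at hand-in.
- **Blue crank:** the arm and gripper did not go near it while I worked. I took no closing picture of it.

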